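# Close the swab vials and hold the shaker on pulse

### The arm

A 6-joint arm with a two-finger parallel gripper is mounted at the origin on a cart in front of the work surface, level with it; the furniture and walls round the work are solid. World frame = base frame: x ahead of the robot, y to its left, z up, the work surface at z = 0. Lengths are in m, angles in rad, forces in N, time in s.
With the tool pointing down it reaches from about 0.35 to 0.875 m from the base axis. Payload 4.2 kg.
Tool frame: the origin (TCP) lies at the very end of the fingers, on their centre line; the grasp point (between the pads) lies 19 mm behind it; z points along the fingers, y is the line along which they close (so a half turn about z gives the same grasp; the last joint's range is limited). The gripper opens to 87 mm and grips with 3 to 60 N. Pads are 19 mm wide; open, the fingers measure 117 mm over their backs; the gripper's body (75 mm by 190 mm) begins 51 mm behind the grasp point.
Start: joints at [1.559, 0.385, 0.008, 0, -1.194, -0.259], TCP at [0.167, 0.602, 0.223] pointing down, gripper open.
Joint ranges: [-3.14, 3.14], [-1.21, 2.06], [-1.07, 1.41], [-3.16, 2.05], [-2.99, -0.16], [-3.1, 3.1]. Speed limits (rad/s): [2.79, 2.79, 3.14, 3.14, 3.14, 3.14].

### API

Orientations are given as [roll, pitch, yaw] about the fixed x, y, z axes, in that order (R = Rz(yaw) Ry(pitch) Rx(roll)).
In Python, from plant import ctrl, cams, order gives the robot as it stands.
- The arm moves only by the tool apply_moves, never from a script. Its argument "moves" is a list of rows, each a list of 3 entries, a list of its own where there are three numbers: the shift along the tool's x, y, z scaled (see below), then the turn, a rotation vector about the tool's x, y, z scaled (see below), then the opening, from -1 (shut) to 1 (fully open). In form: [[[dx, dy, dz], [rx, ry, rz], jaw], ...]. A call has 1 to 10 rows; each row is the pose to reach, as a shift and turn from the pose commanded when the call began, along the tool's axes at that moment; what a row does not reach only later rows make up. The controller multiplies each number of a shift by 0.3 m and each number of a turn by 90 degrees. A row lasts 1/12 s, in which the tool goes at most 41.7 mm and 7.16 degrees, less where a joint would pass 70% of its speed; a pose out of reach is approached as far as the arm can. A call with a number of a shift or a turn outside -1 to 1 is refused whole. A call with a gripper value outside its range is refused whole. The fingers move at their own pace and stop on an object; "force" is the grip in N (left out, the last holds). Time passes only in rows, so rows that repeat a pose let the fingers close. It gives the time, the measured TCP pose, the force, the opening and the grip force at its end, in the units of the state.
- ctrl.get_obs(): the state, without advancing time (a new reading comes with each control period).
- cams.get_image(name): name is "scene" or "top" or "wrist"; returns (picture, depth): 400x640x3 uint8, red, green, blue; 400x640 float32, m along the optical axis (not along the pixel's ray), 0 where there is no reading.
- cams.camera_params(name): a dict with "vertical_fov" (degrees; the focal length in pixels is half the picture's height over the tangent of half this angle, whatever the lens; pixels are square), "cx", "cy" (the principal point, pixels), "R" (3x3) and "t" (3): a world point X has camera coordinates R X + t; the wrist camera has in their place "hand_eye" (4x4, takes a point from camera to tool coordinates, whose origin is the TCP and whose axes are the flange's). Camera axes: x right, y down, z forward; pixel columns grow to the right and rows downward; lengths in m; the calibration is good to about 2 mm. The wrist camera is an equidistant fisheye: a pixel r from the principal point sees the ray r / f radians off the axis. A picture is of the moment at which its call begins: read the wrist's pose just before it. camera_params takes no time and is no camera call.
- order.job_done(): hands the job in; it is judged then, once.
Trained networks look in the newest picture that a camera, given by its name, has taken for a name from the list of things; names that differ only in an ending like _2 or _b are one class to them, and where a whole thing is asked for, a point or a joint stands for the part that bears it (a point fixed in the world has none). Each returns a list of dicts, best first, with "score" (0 to 1); they miss things now and then, are a little off and sometimes report something else, mostly with a low value. They report only what shows in the picture. A call takes as long as a camera call. They do not tell look-alikes from the thing itself.
- cams.search_frame(query, camera): "uv" ([column, row] in pixels, amid what is visible of it).
- cams.trace(query, camera): "mask" (400x640 bool, what is visible of it) and "uv" ([column, row] in pixels, amid what is visible of it).
- cams.pinpoint(query, camera): "uv" ([column, row] in pixels: a listed point, or the origin of a listed thing).
The state is a dict: "t": time; "qpos": joint angles; "qd": joint speeds; "effort": joint torques, N m; "tool_pos": TCP position; "eef_rot": TCP orientation; "wrist_force": force on the tool from outside, world axes, zero at the start; "wrist_torque": the same for the moment, N m; "width": finger opening in m; "grip_force": force on a finger pad.
Only numpy, scipy, OpenCV 4.12 (cv2) and the standard library are available. Lean on these libraries where they do the work, as an engineer would, in place of code of your own. Each camera call takes 0.05 s, during which the arm holds its last target. There are 200 camera calls.

### The job

Two of the four hygiene-swab vials in the shaker's rack stand open: press their caps fully shut, so that all four are closed and none comes out of its hole. Only then turn the shaker's dial clockwise past its first and second detents to the spring-return third position (three orange dots) and finish while still holding it there with the gripper - it springs back if let go. Leave the other things on the counter where they lie.

Things in the scene. Friction and masses are not known exactly. Their poses are not given: they have to be found in the camera images.
- shaker: bench shaker for hygiene-swab vials, white housing 220 x 230 mm, fixed to the counter. Origin on the counter under it; x points to its back (away from the robot at yaw 0), y to its left, z up. In front, x -0.120 to -0.032, a console 76 mm high with the dial on its top at x -0.081, y 0. Behind it the vial rack; nothing stands behind the rack.
- rack: white block on the shaker, 52 x 196 x 40 mm, axes as the shaker's. Origin under its middle, at x 0.036, z 0.042 of the shaker; its top is 82 mm above the counter. Four blind round holes, 31.5 mm wide, 34 mm deep, in a row along y at y -0.069, -0.023, 0.023, 0.069; in each stands a vial, its base 48 mm, its rim 110 mm above the counter.
- dial_grip (a point): on the dial's upright axis, 102 mm above the counter, 12 mm below the top of the bar. The dial is black: a skirt of 52 mm, its top 84 mm above the counter, and across it a straight bar 50 mm long, 14 mm wide, 30 mm tall, to pinch across its 14 mm from above. This frame turns with the dial; at rest it is parallel to the shaker's; the bar's white-lined end points 0.63 rad from its x towards its y.
- dial (a joint): turn of the dial, rad, clockwise from above: 0 rest (ring mark; line points back and 0.63 to the left), 0.42 first detent (one dot), 0.84 second (two dots), 1.26 third position (three orange dots, back and 0.63 to the right), stop at 1.30. Each lobe takes up to 0.3 N m. It stays in 0, 0.42 and 0.84 when let go; from the third a spring of 0.11 N m throws it back to the second.
- vial_1: clear sample vial, 29 mm across (31 mm at the rim), 62 mm tall to the rim, yellow band, 30 g, loose in any one of the rack's holes. Origin: centre of its base; z up; x points to the cap's hinge, within 0.3 rad of the shaker's back. The hinge is a line along its y at x 0.0167, z 0.062.
- cap_1 (a joint): opening angle, rad, of this vial's blue cap: 0 fully shut, about 1.8 standing open, leaning slightly back, 2.0 at most. Above 0.65 it swings freely and stays where it is left; below, it meets the snap bead: pressing the cap's middle down with about 3 N takes it over the bead at 0.3, whence it snaps shut and stays; let go before that, it springs back to 0.65.
- cap_1_top (a point): middle of this cap's upper face, turning with the cap. The cap is a disc 31.6 mm wide, 4.5 mm thick, its centre 16.5 mm from the hinge line; a thumb tab 13 mm wide reaches 39.5 mm from the hinge. Shut, this point lies 4.8 mm above the vial's rim; open, it looks to the back.
- vial_2: clear sample vial, 29 mm across (31 mm at the rim), 62 mm tall to the rim, yellow band, 30 g, loose in any one of the rack's holes. Origin: centre of its base; z up; x points to the cap's hinge, within 0.3 rad of the shaker's back. The hinge is a line along its y at x 0.0167, z 0.062.
- cap_2 (a joint): opening angle, rad, of this vial's blue cap: 0 fully shut, about 1.8 standing open, leaning slightly back, 2.0 at most. Above 0.65 it swings freely and stays where it is left; below, it meets the snap bead: pressing the cap's middle down with about 3 N takes it over the bead at 0.3, whence it snaps shut and stays; let go before that, it springs back to 0.65.
- cap_2_top (a point): middle of this cap's upper face, turning with the cap. The cap is a disc 31.6 mm wide, 4.5 mm thick, its centre 16.5 mm from the hinge line; a thumb tab 13 mm wide reaches 39.5 mm from the hinge. Shut, this point lies 4.8 mm above the vial's rim; open, it looks to the back.
- vial_3: clear sample vial, 29 mm across (31 mm at the rim), 62 mm tall to the rim, yellow band, 30 g, loose in any one of the rack's holes. Origin: centre of its base; z up; x points to the cap's hinge, within 0.3 rad of the shaker's back. The hinge is a line along its y at x 0.0167, z 0.062.
- cap_3 (a joint): opening angle, rad, of this vial's blue cap: 0 fully shut, about 1.8 standing open, leaning slightly back, 2.0 at most. Above 0.65 it swings freely and stays where it is left; below, it meets the snap bead: pressing the cap's middle down with about 3 N takes it over the bead at 0.3, whence it snaps shut and stays; let go before that, it springs back to 0.65.
- cap_3_top (a point): middle of this cap's upper face, turning with the cap. The cap is a disc 31.6 mm wide, 4.5 mm thick, its centre 16.5 mm from the hinge line; a thumb tab 13 mm wide reaches 39.5 mm from the hinge. Shut, this point lies 4.8 mm above the vial's rim; open, it looks to the back.
- vial_4: clear sample vial, 29 mm across (31 mm at the rim), 62 mm tall to the rim, yellow band, 30 g, loose in any one of the rack's holes. Origin: centre of its base; z up; x points to the cap's hinge, within 0.3 rad of the shaker's back. The hinge is a line along its y at x 0.0167, z 0.062.
- cap_4 (a joint): opening angle, rad, of this vial's blue cap: 0 fully shut, about 1.8 standing open, leaning slightly back, 2.0 at most. Above 0.65 it swings freely and stays where it is left; below, it meets the snap bead: pressing the cap's middle down with about 3 N takes it over the bead at 0.3, whence it snaps shut and stays; let go before that, it springs back to 0.65.
- cap_4_top (a point): middle of this cap's upper face, turning with the cap. The cap is a disc 31.6 mm wide, 4.5 mm thick, its centre 16.5 mm from the hinge line; a thumb tab 13 mm wide reaches 39.5 mm from the hinge. Shut, this point lies 4.8 mm above the vial's rim; open, it looks to the back.
- thermometer: white probe thermometer, 207 x 24 x 18 mm, lying on the counter; origin under its middle. A bystander.
- label_spool: white roll of labels, 85 mm wide, 40 mm tall, standing flat at the back; origin under its middle. A bystander.
- felt_pen: red and white felt pen, 135 mm long, 17 mm thick, lying on the counter; origin under its middle. A bystander.
Not all that is in view belongs to the job. What is shaped like the vial_2 but turquoise is not meant. Leave any turquoise look-alike of the vial_1 alone.

How it is judged:
By the outcome, as a careful person would: the job done as asked, in the order asked, and still so for the second after the job is handed in, while the arm keeps its last pose, push and grip.
It also fails if it takes over 53 s, if anything falls off the work surface, if the arm or the gripper's body presses on something with over 40 N, if the wrist force passes 120 N, or if a joint passes its speed limit or range.

## Working session

There is one attempt and no reset: what is moved stays moved. The work goes in short steps, Python scripts to look and compute and a tool call to move; the robot and the scene stay as the last step left them, time stands still between calls to the robot, and variables do not carry over. Pictures are saved under pics/ and viewed, at most 10 in all, crops included, and the job is handed in when it is done.

Besides the shell and the picture viewer there is one more tool, called after "Request:" by a JSON object that holds its "method" and its "body", one argument or row to a line. apply_moves: Moves the arm, as the interface text tells. Shifts and turns lie within -1 to 1; 1 stands for 0.3 m of shift or 90 degrees of turn. Its arguments: {"type":"object","properties":{"moves":{"type":"array","items":{"type":"array"}},"force":{"type":"number"}},"required":["moves"]}

```bash
ls; mkdir -p pics
cat > h.py <<'E'
import numpy as np, cv2
from plant import ctrl, cams, order
from scipy.spatial.transform import Rotation as Ro
def world(cam,uv,d):
    p=cams.camera_params(cam); f=200/np.tan(np.radians(p["vertical_fov"])/2)
    c=np.array([(uv[0]-p["cx"])/f*d,(uv[1]-p["cy"])/f*d,d])
    return np.array(p["R"]).T@(c-np.array(p["t"]))
def atz(cam,uv,z):
    a=world(cam,uv,0.);b=world(cam,uv,1.);return a+(b-a)*(z-a[2])/(b[2]-a[2])
def proj(cam,X):
    p=cams.camera_params(cam); f=200/np.tan(np.radians(p["vertical_fov"])/2)
    c=np.array(p["R"])@X+np.array(p["t"]);return c[:2]/c[2]*f+[p["cx"],p["cy"]]
E
python3 - <<'E'
from h import *
print(ctrl.get_obs())
for c in("scene","top"):
    im,d=cams.get_image(c);cv2.imwrite(f"pics/{c}0.png",im[:,:,::-1]);np.save(c,d)
    for q in("shaker","rack","dial_grip","vial_1","cap_1_top"):
        r=cams.pinpoint(q,c);print(c,q,[(np.round(x["uv"],1).tolist(),round(x["score"],2)) for x in r])
    p=cams.camera_params(c);print(p)
E
```

```text
pics
{'t': 0.0, 'qpos': array([ 1.55860706e+00,  3.85558322e-01,  6.61864384e-03, -5.00952973e-04,
       -1.19399981e+00, -2.58596768e-01]), 'qd': array([-0.00075536,  0.00127602,  0.0020031 ,  0.00121848, -0.00236   ,
        0.00118947]), 'effort': array([ 1.34698035e-03, -3.90662885e+01,  1.87403530e+01,  4.21983227e+00,
        1.10002587e-02, -1.89510042e-04]), 'tool_pos': array([0.16700306, 0.60164475, 0.22145544]), 'eef_rot': array([ 3.13940169e+00, -9.81300301e-05, -2.70970745e-01]), 'wrist_force': array([ 0.03991942, -0.74397302,  0.36803127]), 'wrist_torque': array([-0.01069712, -0.02068724, -0.00650009]), 'grip_force': 0.0, 'width': 0.08657137001410088}
scene shaker [([344.7, 228.9], 0.74), ([320.0, 228.3], 0.17)]
scene rack [([338.0, 216.1], 0.91), ([359.5, 198.9], 0.56)]
scene dial_grip [([368.5, 229.1], 0.6)]
scene vial_1 [([320.9, 225.0], 0.74), ([330.9, 216.6], 0.73), ([344.6, 205.3], 0.7), ([294.9, 276.5], 0.7), ([304.6, 202.4], 0.69), ([358.0, 197.7], 0.59)]
scene cap_1_top [([341.3, 184.0], 0.66), ([301.1, 185.0], 0.48)]
{'vertical_fov': 44.495635364353646, 'cx': 
[... 210 characters left out ...]
32816733, 0.43984008, 0.97602181])}
top shaker [([319.5, 219.0], 0.8)]
top rack [([318.0, 203.3], 0.76)]
top dial_grip [([315.8, 239.5], 0.58), ([342.8, 207.5], 0.55)]
top vial_1 [([326.4, 205.5], 0.75), ([295.8, 201.8], 0.55), ([255.2, 220.3], 0.54), ([314.6, 167.1], 0.5), ([315.2, 201.5], 0.47), ([342.9, 204.6], 0.46)]
top cap_1_top [([317.3, 161.7], 0.53), ([341.2, 197.8], 0.39), ([330.7, 187.4], 0.38)]
{'vertical_fov': 47.926034874362834, 'cx': 320.9229490933151, 'cy': 197.3592284855028, 'R': array([[ 0.14506443, -0.98941137, -0.00463114],
       [-0.94867146, -0.13775875, -0.284684  ],
       [ 0.28103161,  0.04569095, -0.95861023]]), 't': array([-0.18190051,  0.57255189,  1.2096253 ])}
```

Run:
```python
import cv2
a=cv2.imread("pics/scene0.png")[130:310,220:460];b=cv2.imread("pics/top0.png")[110:290,220:460]
import numpy as np
cv2.imwrite("pics/both0.png",cv2.resize(np.vstack([a,b]),None,fx=1.66,fy=1.66,interpolation=2)[:600])
cv2.imwrite("pics/a.png",cv2.resize(a,(800,600),interpolation=2));cv2.imwrite("pics/b.png",cv2.resize(b,(800,600),interpolation=2))
```

```text
(no output)
```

View pics/a.png

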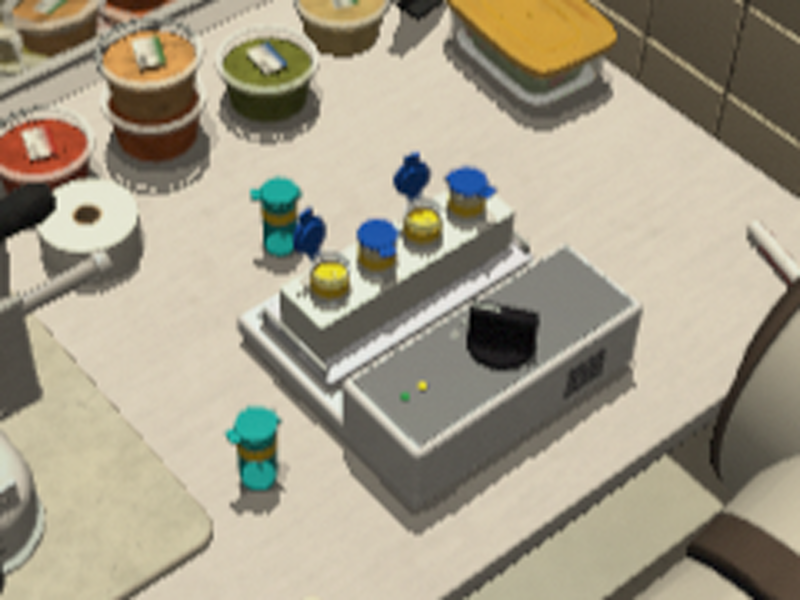

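View pics/b.png

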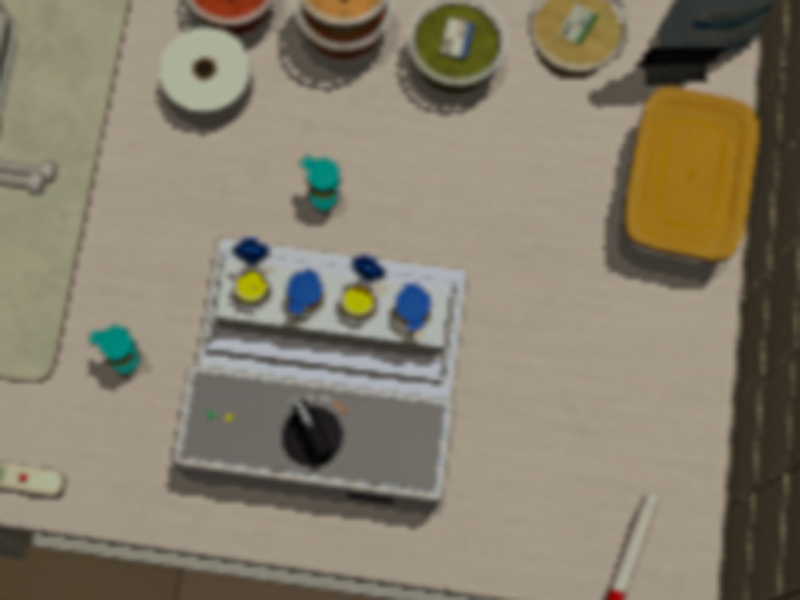

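Two views agree: open vials are leftmost (crop 250,288) and third (357,300); closed are second and fourth; turquoise ones stand outside the rack; the dial is at (313,433). Now I'll fit the shaker pose.

Run:
```python
from h import *
import cv2
d=np.load("top.npy");im=cv2.imread("pics/top0.png")
p=cams.camera_params("top");f=200/np.tan(np.radians(p["vertical_fov"])/2)
v,u=np.mgrid[0:400,0:640]
C=np.stack([(u-p["cx"])/f*d,(v-p["cy"])/f*d,d],-1)
W=(C-p["t"])@np.array(p["R"])
sel=(u>265)&(u<365)&(v>175)&(v<262)&(d>0)
print("counter z",np.median(W[...,2][(u>400)&(u<440)&(v>190)&(v<240)]))
cons=sel&(abs(W[...,2]-.076)<.004)&(v>218)
n,l,st,_=cv2.connectedComponentsWithStats(cons.astype(np.uint8));cons=l==1+np.argmax(st[1:,4])
P=W[cons][:,:2].astype(np.float32);print(cons.sum(),np.median(W[cons][:,2]))
(c,s,a)=cv2.minAreaRect(P);print("console",c,s,a)
rk=sel&(abs(W[...,2]-.082)<.004)&(v<216)
n,l,st,_=cv2.connectedComponentsWithStats(rk.astype(np.uint8));rk=l==1+np.argmax(st[1:,4])
print("rack",rk.sum(),np.median(W[rk][:,2]),cv2.minAreaRect(W[rk][:,:2].astype(np.float32)))
# image-colour approach: yellow contents and blue caps
for cam in("top","scene"):
    hsv=cv2.cvtColor(cv2.imread(f"pics/{cam}0.png"),cv2.COLOR_BGR2HSV);D=np.load(cam+".npy")
    for nm,lo,hi in(("blue",(105,150,60),(125,255,255)),("yel",(22,150,150),(33,255,255))):
        m=cv2.inRange(hsv,lo,hi);m[:170 if cam=="top" else 160]=0;m[262:]=0;m[:,:270]=0;m[:,372:]=0
        n,l,st,ce=cv2.connectedComponentsWithStats(m)
        for i in range(1,n):
            if st[i,4]>12:
                dd=np.median(D[l==i]);print(cam,nm,st[i,4],ce[i].round(1),world(cam,ce[i],dd).round(4))
```

```text
counter z -5.006820998100636e-05
1899 0.0755548384733899
console (0.47063612937927246, -0.09332586824893951) (0.08747965097427368, 0.22899632155895233) 0.5986494421958923
rack 661 0.08186962479835051 ((0.5833244919776917, -0.09224169701337814), (0.05388110876083374, 0.19605787098407745), 0.35867395997047424)
top blue 22 [294.5 184. ] [ 0.6044 -0.0219  0.1377]
top blue 20 [329.8 189.6] [ 0.6024 -0.1211  0.1381]
top blue 80 [310.6 197. ] [ 0.5804 -0.07    0.1144]
top blue 77 [343.5 201.2] [ 0.5814 -0.1627  0.1149]
top yel 49 [294.7 195.5] [ 0.5827 -0.0238  0.0992]
top yel 38 [326.7 200.3] [ 0.582  -0.1155  0.0987]
scene blue 76 [343.  182.5] [ 0.5977 -0.1171  0.1327]
scene blue 79 [360.3 184.6] [ 0.5783 -0.1605  0.114 ]
scene blue 82 [311.9 199.7] [ 0.5985 -0.0175  0.1326]
scene blue 89 [333.1 200.7] [ 0.5769 -0.068   0.1142]
scene yel 25 [346.9 194.6] [ 0.5829 -0.1193  0.0988]
scene yel 36 [318.4 210.9] [ 0.5835 -0.0261  0.0984]
```

```bash
cat >> h.py <<'E'
def goto(x,y,z,yaw=None):
    "scaled shift and turn from the present commanded (~measured) pose"
    o=ctrl.get_obs();R=Ro.from_euler("xyz",o["eef_rot"])
    s=R.inv().apply(np.array([x,y,z])-o["tool_pos"])/.3
    yaw=o["eef_rot"][2] if yaw is None else yaw
    t=(R.inv()*Ro.from_euler("xyz",[np.pi,0,yaw])).as_rotvec()/(np.pi/2)
    print("shift",s.round(4),"turn",t.round(4))
E
python3 - <<'E'
from h import *
for cam in("top","scene"):
    d=np.load(cam+".npy");p=cams.camera_params(cam);f=200/np.tan(np.radians(p["vertical_fov"])/2)
    v,u=np.mgrid[0:400,0:640]
    W=(np.stack([(u-p["cx"])/f*d,(v-p["cy"])/f*d,d],-1)-p["t"])@np.array(p["R"])
    W=W[d>0]
    for x in np.arange(.1,.8,.1):
        r=[]
        for y in np.arange(-.3,.75,.1):
            m=(abs(W[:,0]-x)<.05)&(abs(W[:,1]-y)<.05);r.append(round(float(W[m,2].max()),2) if m.any() else -1)
        print(cam,round(x,1),r)
goto(.645,-.024,.24,.009)
E
```

```text
top 0.1 [-0.91, 0.01, 0.19, 0.23, 0.19, 0.01, -0.91, -0.9, 0.34, 0.24, -0.9]
top 0.2 [-0.91, 0.0, 0.0, 0.0, 0.0, -0.0, -0.91, -0.9, 0.34, 0.31, -0.91]
top 0.3 [-0.91, -0.91, -0.91, -0.91, -0.91, -0.91, -0.9, -0.9, -0.9, -0.91, -0.91]
top 0.4 [0.01, 0.08, 0.11, 0.08, 0.02, 0.02, 0.02, 0.03, 0.03, 0.04, 0.07]
top 0.5 [0.01, 0.08, 0.12, 0.08, 0.07, 0.04, 0.13, 0.28, 0.1, 0.1, 0.05]
top 0.6 [0.01, 0.12, 0.15, 0.15, 0.21, 0.28, 0.25, 0.37, 0.37, 0.22, 0.12]
top 0.7 [0.07, 0.01, 0.07, 0.07, 0.03, 0.16, 0.15, 0.41, 0.41, 0.22, -0.0]
scene 0.1 [-1, -1, -1, -1, -1, 0.73, 0.72, 0.63, -1, -1, -1]
scene 0.2 [-1, -1, -1, -1, -1, -1, -1, -1, -1, -1, -1]
scene 0.3 [-1, -1, -1, -1, -1, -1, -1, -1, -1, -1, -1]
scene 0.4 [0.01, 0.08, 0.12, 0.08, 0.02, 0.02, 0.02, 0.03, 0.03, -1, -1]
scene 0.5 [0.01, 0.08, 0.12, 0.08, 0.07, 0.03, 0.13, 0.3, 0.1, 0.1, 0.1]
scene 0.6 [0.01, 0.12, 0.15, 0.15, 0.21, 0.28, 0.25, 0.37, 0.38, 0.22, 0.19]
scene 0.7 [0.07, 0.01, 0.07, 0.07, 0.03, 0.15, 0.15, 0.41, 0.41, 0.22, 0.19]
shift [ 2.0932  1.5853 -0.0582] turn [-0.      0.     -0.1781]
```

```bash
python3 - <<'E'
from h import *
for cam in("top","scene"):
    d=np.load(cam+".npy");p=cams.camera_params(cam);f=200/np.tan(np.radians(p["vertical_fov"])/2)
    v,u=np.mgrid[0:400,0:640]
    W=(np.stack([(u-p["cx"])/f*d,(v-p["cy"])/f*d,d],-1)-p["t"])@np.array(p["R"])
    W=W[d>0];m=(W[:,2]>.1)&(W[:,0]>.4)&(W[:,0]<.75)&(W[:,1]<.16)&(W[:,1]>.02)
    for x in np.arange(.5,.76,.04):
        print(cam,round(x,2),[round(float(W[k,2].max()),2) if (k:=m&(abs(W[:,0]-x)<.02)&(abs(W[:,1]-y)<.01)).any() else 0 for y in np.arange(.03,.16,.02)])
E
python3 - <<'E'
from h import *
goto(.36,.25,.29,-.27)
E
```

```text
top 0.5 [0, 0, 0, 0, 0, 0, 0]
top 0.54 [0, 0, 0, 0, 0, 0, 0]
top 0.58 [0, 0, 0, 0, 0, 0, 0]
top 0.62 [0, 0, 0, 0, 0, 0, 0.21]
top 0.66 [0, 0, 0, 0, 0, 0, 0]
top 0.7 [0, 0, 0, 0, 0, 0, 0]
top 0.74 [0, 0, 0, 0, 0, 0, 0]
scene 0.5 [0, 0, 0, 0, 0, 0, 0]
scene 0.54 [0, 0, 0, 0, 0, 0, 0]
scene 0.58 [0, 0, 0, 0, 0, 0, 0.2]
scene 0.62 [0, 0, 0, 0, 0, 0, 0.21]
scene 0.66 [0, 0, 0, 0, 0, 0, 0]
scene 0.7 [0, 0, 0, 0, 0, 0, 0]
scene 0.74 [0, 0, 0, 0, 0, 0, 0]
shift [ 0.9335  0.9593 -0.2249] turn [-0.      0.     -0.0005]
```

Request:
{"method": "apply_moves", "body": {
  "moves": [
    [[0.0933, 0.0959, -0.2249], [0, 0, 0], -1],
    [[0.18, 0.19, -0.2249], [0, 0, 0], -1],
    [[0.93, 0.96, -0.2249], [0, 0, 0], -1],
    [[0.93, 0.96, -0.2249], [0, 0, 0], -1],
    [[0.93, 0.96, -0.2249], [0, 0, 0], -1],
    [[0.93, 0.96, -0.2249], [0, 0, 0], -1],
    [[0.93, 0.96, -0.2249], [0, 0, 0], -1],
    [[0.93, 0.96, -0.2249], [0, 0, 0], -1],
    [[0.93, 0.96, -0.2249], [0, 0, 0], -1],
    [[0.93, 0.96, -0.2249], [0, 0, 0], -1]
  ],
  "force": 20
}}

```text
t: 1.43
tool_pos: [0.3545, 0.257, 0.2902]
eef_rot: [-3.14, -0.0, -0.27]
wrist_force: [0.5, 0.5, -0.6]
width: 0.0281
grip_force: 0.0
```

Run:
```python
from h import *
goto(.45,-.03,.26,.009)
```

```text
shift [0.5619 0.8372 0.1001] turn [-0.0007 -0.0004 -0.1776]
```

Request:
{"method": "apply_moves", "body": {
  "moves": [
    [[0.54, 0.82, 0.1], [0, 0, -0.178], -1],
    [[0.54, 0.82, 0.1], [0, 0, -0.178], -1],
    [[0.54, 0.82, 0.1], [0, 0, -0.178], -1],
    [[0.54, 0.82, 0.1], [0, 0, -0.178], -1],
    [[0.54, 0.82, 0.1], [0, 0, -0.178], -1],
    [[0.54, 0.82, 0.1], [0, 0, -0.178], -1],
    [[0.54, 0.82, 0.1], [0, 0, -0.178], -1],
    [[0.54, 0.82, 0.1], [0, 0, -0.178], -1],
    [[0.54, 0.82, 0.1], [0, 0, -0.178], -1]
  ]
}}

```text
t: 2.18
tool_pos: [0.4446, -0.0243, 0.2592]
eef_rot: [3.141, 0.001, 0.003]
wrist_force: [0.4, 0.9, -0.3]
width: 0.0004
grip_force: 0.0
```

Run:
```python
from h import *
goto(.645,-.024,.24,.009)
```

```text
shift [0.668  0.0011 0.0631] turn [ 0.0004  0.0007 -0.0035]
```

Request:
{"method": "apply_moves", "body": {
  "moves": [
    [[0.66, 0, 0.06], [0, 0, 0], -1],
    [[0.66, 0, 0.06], [0, 0, 0], -1],
    [[0.66, 0, 0.06], [0, 0, 0], -1],
    [[0.66, 0, 0.06], [0, 0, 0], -1],
    [[0.66, 0, 0.06], [0, 0, 0], -1],
    [[0.66, 0, 0.06], [0, 0, 0], -1],
    [[0.66, 0, 0.06], [0, 0, 0], -1],
    [[0.66, 0, 0.06], [0, 0, 0], -1]
  ]
}}

```text
t: 2.85
tool_pos: [0.6419, -0.0191, 0.2415]
eef_rot: [3.142, 0.001, 0.009]
wrist_force: [-0.5, 0.2, 0.3]
width: 0.0006
grip_force: 0.0
```

Run:
```python
from h import *
goto(.645,-.024,.135,.009)
im,d=cams.get_image("top");cv2.imwrite("pics/top1.png",cv2.resize(im[110:290,220:460,::-1],(800,600),interpolation=2))
```

```text
shift [0.0106 0.0164 0.3548] turn [0.0001 0.0006 0.0003]
```

View pics/top1.png

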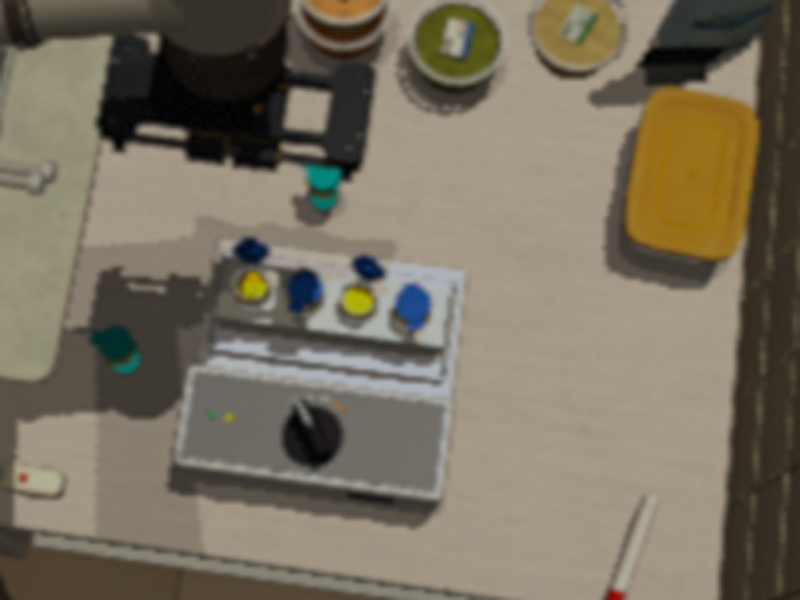

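The view is unchanged: both caps are open (250,250 and 368,268), and the gripper is above and behind. I'll check the turquoise vial's clearance, then descend.

Run:
```python
from h import *
print(atz("top",(314.6,167.1),0),atz("top",(317.3,161.7),.115), atz("scene",(304.6,202.4),0))
```

```text
[ 0.71189887 -0.05948935  0.        ] [ 0.6873285  -0.07312078  0.115     ] [ 0.70422718 -0.07034821  0.        ]
```

Request:
{"method": "apply_moves", "body": {
  "moves": [
    [[0.01, 0.014, 0.13], [0, 0, 0], -1],
    [[0.01, 0.014, 0.25], [0, 0, 0], -1],
    [[0.01, 0.014, 0.35], [0, 0, 0], -1],
    [[0.01, 0.014, 0.35], [0, 0, 0], -1],
    [[0.01, 0.014, 0.35], [0, 0, 0], -1],
    [[0.01, 0.014, 0.35], [0, 0, 0], -1]
  ]
}}

```text
t: 3.4
tool_pos: [0.6467, -0.0236, 0.14]
eef_rot: [3.141, -0.005, 0.01]
wrist_force: [-0.0, 0.0, -0.1]
width: 0.0003
grip_force: 0.0
```

Run:
```python
from h import *
goto(.583,-.024,.135,.009)
```

```text
shift [-0.2123 -0.0009  0.0155] turn [ 0.0001 -0.0032  0.0006]
```

Request:
{"method": "apply_moves", "body": {
  "moves": [
    [[-0.05, 0, 0], [0, 0, 0], -1],
    [[-0.09, 0, 0], [0, 0, 0], -1],
    [[-0.13, 0, 0], [0, 0, 0], -1],
    [[-0.17, 0, 0], [0, 0, 0], -1],
    [[-0.21, 0, 0], [0, 0, 0], -1],
    [[-0.21, 0, 0.02], [0, 0, 0], -1],
    [[-0.21, 0, 0.04], [0, 0, 0], -1],
    [[-0.21, 0, 0.055], [0, 0, 0], -1]
  ]
}}

```text
t: 4.07
tool_pos: [0.5836, -0.0242, 0.1214]
eef_rot: [-3.141, -0.003, 0.009]
wrist_force: [0.1, -0.3, -0.5]
width: 0.0004
grip_force: 0.0
```

Run:
```python
from h import *
goto(.583,-.024,.113,.009)
im,d=cams.get_image("scene");cv2.imwrite("pics/s1.png",cv2.resize(im[150:240,280:400,::-1],(800,600),interpolation=2))
```

```text
shift [-0.0022 -0.0008  0.0281] turn [-0.0003 -0.0022  0.    ]
```

View pics/s1.png

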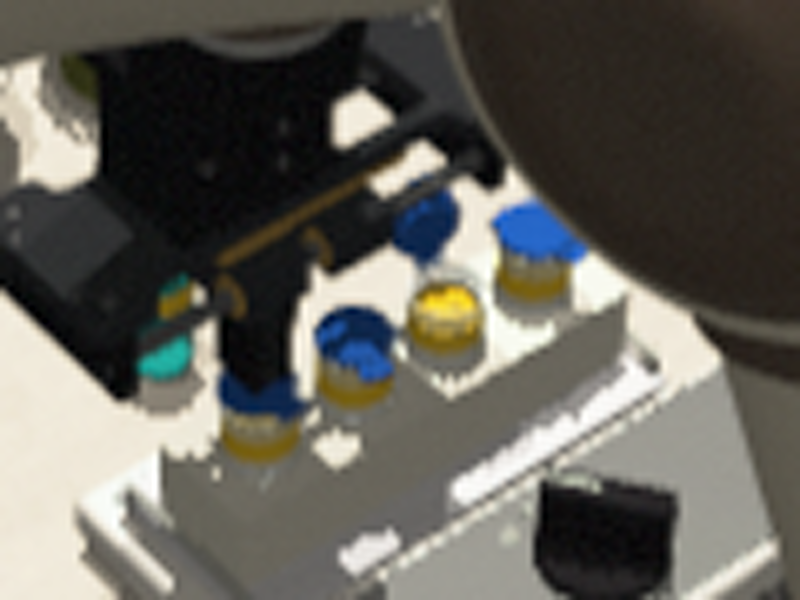

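The first cap (260,395) is folded under the fingers, so I press it next.

Request:
{"method": "apply_moves", "body": {
  "moves": [
    [[0, 0, 0.012], [0, 0, 0], -1],
    [[0, 0, 0.022], [0, 0, 0], -1],
    [[0, 0, 0.028], [0, 0, 0], -1],
    [[0, 0, 0.034], [0, 0, 0], -1],
    [[0, 0, 0.034], [0, 0, 0], -1],
    [[0, 0, 0.034], [0, 0, 0], -1]
  ]
}}

```text
t: 4.62
tool_pos: [0.5861, -0.0246, 0.1152]
eef_rot: [3.14, -0.008, 0.011]
wrist_force: [-3.7, 0.1, 20.3]
width: 0.0005
grip_force: 10.1
```

Contact at z 0.115 (the shut height) with 20 N: shut. Lift and go behind the second.

Request:
{"method": "apply_moves", "body": {
  "moves": [
    [[0, 0, -0.07], [0, 0, 0], -1],
    [[0, 0, -0.2], [0, 0, 0], -1],
    [[0, 0, -0.33], [0, 0, 0], -1],
    [[0.207, 0.307, -0.36], [0, 0, 0], -1],
    [[0.207, 0.307, -0.36], [0, 0, 0], -1],
    [[0.207, 0.307, -0.36], [0, 0, 0], -1],
    [[0.207, 0.307, -0.36], [0, 0, 0], -1],
    [[0.207, 0.307, -0.36], [0, 0, 0], -1]
  ]
}}

```text
t: 5.28
tool_pos: [0.6458, -0.1172, 0.2165]
eef_rot: [-3.141, 0.002, 0.006]
wrist_force: [-1.0, -0.3, -0.0]
width: 0.0008
grip_force: 0.0
```

Run:
```python
from h import *
goto(.645,-.116,.135,.009)
im,d=cams.get_image("scene");cv2.imwrite("pics/s2.png",cv2.resize(im[150:240,280:400,::-1],(800,600),interpolation=2))
```

```text
shift [-0.0023 -0.0041  0.2718] turn [-0.0001  0.001  -0.0017]
```

View pics/s2.png

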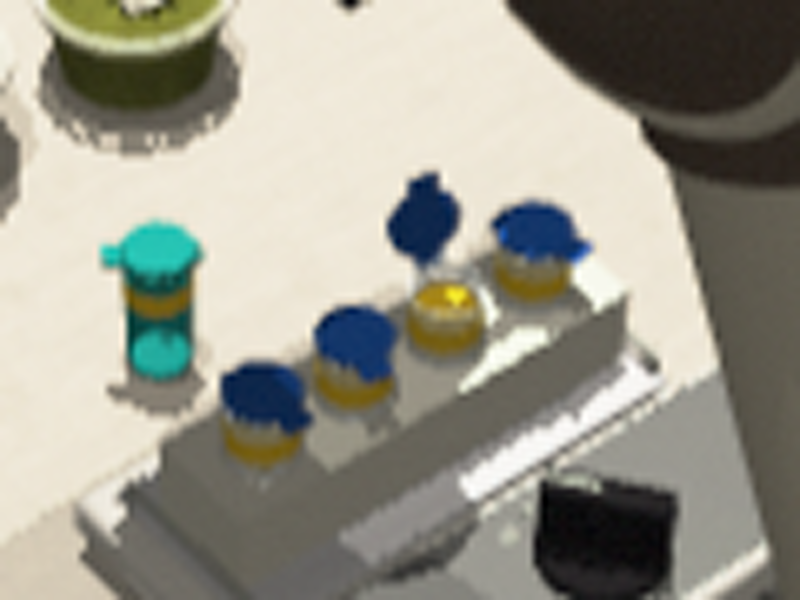

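The first vial (262,410) is now shut like its neighbours; the remaining open cap is at (425,218). Same procedure.

Request:
{"method": "apply_moves", "body": {
  "moves": [
    [[-0.002, -0.002, 0.12], [0, 0, 0], -1],
    [[-0.002, -0.002, 0.22], [0, 0, 0], -1],
    [[-0.002, -0.002, 0.265], [0, 0, 0], -1],
    [[-0.002, -0.002, 0.265], [0, 0, 0], -1],
    [[-0.002, -0.002, 0.265], [0, 0, 0], -1],
    [[-0.002, -0.002, 0.265], [0, 0, 0], -1]
  ]
}}

```text
t: 5.83
tool_pos: [0.6457, -0.1148, 0.1403]
eef_rot: [3.141, -0.003, 0.01]
wrist_force: [0.5, 0.3, 0.3]
width: 0.0003
grip_force: 0.0
```

Run:
```python
from h import *
goto(.583,-.1165,.113,.009)
```

```text
shift [-0.2094  0.0036  0.0902] turn [ 0.0003 -0.0018  0.0009]
```

Request:
{"method": "apply_moves", "body": {
  "moves": [
    [[-0.05, 0.004, 0], [0, 0, 0], -1],
    [[-0.09, 0.004, 0], [0, 0, 0], -1],
    [[-0.13, 0.004, 0], [0, 0, 0], -1],
    [[-0.17, 0.004, 0], [0, 0, 0], -1],
    [[-0.208, 0.004, 0], [0, 0, 0], -1],
    [[-0.208, 0.004, 0.02], [0, 0, 0], -1],
    [[-0.208, 0.004, 0.04], [0, 0, 0], -1],
    [[-0.208, 0.004, 0.055], [0, 0, 0], -1],
    [[-0.208, 0.004, 0.055], [0, 0, 0], -1]
  ]
}}

```text
t: 6.58
tool_pos: [0.5823, -0.117, 0.1208]
eef_rot: [-3.141, 0.002, 0.009]
wrist_force: [0.0, 0.1, -0.8]
width: 0.0005
grip_force: 0.0
```

Request:
{"method": "apply_moves", "body": {
  "moves": [
    [[0, 0, 0.012], [0, 0, 0], -1],
    [[0, 0, 0.022], [0, 0, 0], -1],
    [[0, 0, 0.028], [0, 0, 0], -1],
    [[0, 0, 0.034], [0, 0, 0], -1],
    [[0, 0, 0.034], [0, 0, 0], -1],
    [[0, 0, 0.034], [0, 0, 0], -1]
  ]
}}

```text
t: 7.08
tool_pos: [0.5845, -0.1176, 0.1152]
eef_rot: [3.14, -0.005, 0.01]
wrist_force: [-2.0, 1.2, 12.9]
width: 0.0009
grip_force: 6.6
```

Request:
{"method": "apply_moves", "body": {
  "moves": [
    [[0, 0, -0.07], [0, 0, 0], -1],
    [[0, 0, -0.2], [0, 0, 0], -1],
    [[0, 0, -0.33], [0, 0, 0], -1],
    [[-0.39, -0.08, -0.36], [0, 0, -0.08], 0],
    [[-0.39, -0.08, -0.36], [0, 0, -0.16], 0],
    [[-0.39, -0.08, -0.36], [0, 0, -0.24], 0],
    [[-0.39, -0.08, -0.36], [0, 0, -0.32], 0],
    [[-0.39, -0.08, -0.36], [0, 0, -0.4], 0],
    [[-0.39, -0.08, -0.36], [0, 0, -0.4], 0],
    [[-0.39, -0.08, -0.36], [0, 0, -0.4], 0]
  ]
}}

```text
t: 7.92
tool_pos: [0.4654, -0.0941, 0.2198]
eef_rot: [3.141, -0.0, 0.634]
wrist_force: [-0.6, -0.0, -0.0]
width: 0.0383
grip_force: 0.0
```

Run:
```python
from h import *
print(atz("top",(315.8,239.5),.102),atz("scene",(368.5,229.1),.102))
o=ctrl.get_obs();P=cams.camera_params("wrist")
im,d=cams.get_image("wrist")
f=200/np.tan(np.radians(P["vertical_fov"])/2);H=np.array(P["hand_eye"])
def w(uv,z):
    r=np.array(uv)-[P["cx"],P["cy"]];n=np.linalg.norm(r);a=n/f
    ray=np.array([*(r/n*np.sin(a)),np.cos(a)]);R=Ro.from_euler("xyz",o["eef_rot"]).as_matrix()@H[:3,:3]
    c=Ro.from_euler("xyz",o["eef_rot"]).as_matrix()@H[:3,3]+o["tool_pos"];q=R@ray
    return c+q*(z-c[2])/q[2]
for x in cams.pinpoint("dial_grip","wrist"):print("wr",x["uv"],x["score"],w(x["uv"],.102).round(4))
m=cams.trace("dial_grip","wrist")
for x in m[:1]:print(x["score"],x["uv"],x["mask"].sum())
cv2.imwrite("pics/w1.png",im[:,:,::-1])
goto(.466,-.0935,.087,.64)
```

```text
[ 0.46549723 -0.10182973  0.102     ] [ 0.45915435 -0.08313137  0.102     ]
wr [315.3, 196.2] 0.56 [ 0.4611 -0.0937  0.102 ]
0.79 [316.3, 192.8] 2143
shift [ 0.003  -0.0007  0.4415] turn [-0.0002  0.0003 -0.0032]
```

View pics/w1.png

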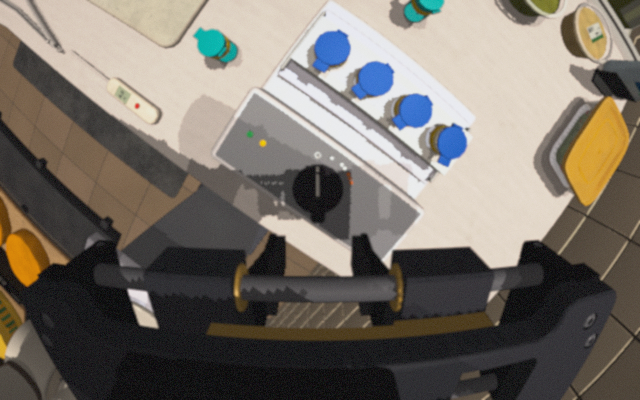

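All four caps show shut (332,50; 376,78; 412,110; 449,142); the bar (317,185) is parallel to and centred between the fingers. Descend.

Request:
{"method": "apply_moves", "body": {
  "moves": [
    [[0.001, 0, 0.13], [0, 0, 0], 0],
    [[0.001, 0, 0.26], [0, 0, 0], 0],
    [[0.001, 0, 0.36], [0, 0, 0], 0],
    [[0.001, 0, 0.42], [0, 0, 0], 0],
    [[0.001, 0, 0.435], [0, 0, 0], 0],
    [[0.001, 0, 0.435], [0, 0, 0], 0],
    [[0.001, 0, 0.435], [0, 0, 0], 0]
  ]
}}

```text
t: 8.65
tool_pos: [0.4665, -0.0941, 0.09]
eef_rot: [3.141, -0.001, 0.637]
wrist_force: [-0.1, 0.2, -0.5]
width: 0.0441
grip_force: 0.0
```

Request:
{"method": "apply_moves", "body": {
  "moves": [
    [[0, 0, 0], [0, 0, 0], -1],
    [[0, 0, 0], [0, 0, 0], -1],
    [[0, 0, 0], [0, 0, 0], -1],
    [[0, 0, 0], [0, 0, 0], -1],
    [[0, 0, 0], [0, 0, 0], -1],
    [[0, 0, 0], [0, 0, 0], -1]
  ],
  "force": 30
}}

```text
t: 9.15
tool_pos: [0.4651, -0.0934, 0.0897]
eef_rot: [-3.141, -0.001, 0.637]
wrist_force: [-1.4, 2.7, 2.8]
width: 0.0135
grip_force: 30.0
```

Run:
```python
from h import *
o=ctrl.get_obs();print(o["tool_pos"],o["eef_rot"],o["wrist_force"],o["wrist_torque"],o["qpos"])
```

```text
[ 0.46514041 -0.09344035  0.08973689] [-3.14072715e+00 -5.77232727e-04  6.36547703e-01] [-1.36181239  2.68905867  2.84626088] [ 0.71126869  0.34081693 -0.00929947] [ 1.44582414e-01  2.82466773e-01 -5.31823496e-01 -1.50882079e-03
 -7.56406679e-01  2.06385919e+00]
```

Request:
{"method": "apply_moves", "body": {
  "moves": [
    [[0, 0, 0], [0, 0, 0.06], -1],
    [[0, 0, 0], [0, 0, 0.12], -1],
    [[0, 0, 0], [0, 0, 0.18], -1],
    [[0, 0, 0], [0, 0, 0.24], -1],
    [[0, 0, 0], [0, 0, 0.3], -1],
    [[0, 0, 0], [0, 0, 0.36], -1],
    [[0, 0, 0], [0, 0, 0.42], -1],
    [[0, 0, 0], [0, 0, 0.42], -1]
  ],
  "force": 45
}}

```text
t: 9.82
tool_pos: [0.4654, -0.0943, 0.0897]
eef_rot: [3.141, -0.0, -0.024]
wrist_force: [0.0, -1.6, 4.0]
width: 0.0137
grip_force: 45.0
```

Request:
{"method": "apply_moves", "body": {
  "moves": [
    [[0, 0, 0], [0, 0, 0.06], -1],
    [[0, 0, 0], [0, 0, 0.12], -1],
    [[0, 0, 0], [0, 0, 0.18], -1],
    [[0, 0, 0], [0, 0, 0.24], -1],
    [[0, 0, 0], [0, 0, 0.3], -1],
    [[0, 0, 0], [0, 0, 0.36], -1],
    [[0, 0, 0], [0, 0, 0.39], -1],
    [[0, 0, 0], [0, 0, 0.39], -1],
    [[0, 0, 0], [0, 0, 0.39], -1]
  ]
}}

```text
t: 10.57
tool_pos: [0.4651, -0.0951, 0.0897]
eef_rot: [3.14, -0.0, -0.632]
wrist_force: [-1.9, -5.2, 2.9]
width: 0.0132
grip_force: 45.0
```

Run:
```python
from h import *
o=ctrl.get_obs();print(o["tool_pos"],o["eef_rot"],o["wrist_force"],o["wrist_torque"])
ims=[]
im,d=cams.get_image("wrist");ims.append(im[20:320,160:560])
im,d=cams.get_image("top");ims.append(cv2.resize(im[150:270,240:400],(400,300),interpolation=2))
cv2.imwrite("pics/w2.png",np.hstack(ims)[:,:,::-1])
```

```text
[ 0.46508407 -0.09511438  0.08969897] [ 3.13967362e+00 -4.14933087e-04 -6.31911959e-01] [-1.9262946  -5.1735233   2.93746424] [-1.65565357  0.17793244  0.04040057]
```

View pics/w2.png

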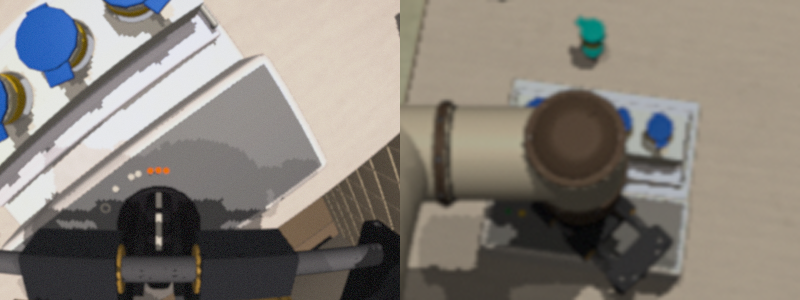

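The line (158,205) points at the middle of the three orange dots (158,170). I'll nudge it slightly for margin, let it settle, then hand in.

Request:
{"method": "apply_moves", "body": {
  "moves": [
    [[0, 0, 0], [0, 0, 0.006], -1],
    [[0, 0, 0], [0, 0, 0.006], -1],
    [[0, 0, 0], [0, 0, 0.006], -1],
    [[0, 0, 0], [0, 0, 0.006], -1]
  ]
}}

```text
t: 11.0
tool_pos: [0.4651, -0.0951, 0.0897]
eef_rot: [3.14, -0.0, -0.641]
wrist_force: [-1.3, -5.9, 4.0]
width: 0.0138
grip_force: 45.0
```

Run:
```python
from h import *
o=ctrl.get_obs();print(o["eef_rot"],o["wrist_torque"],o["grip_force"])
print(order.job_done())
```

```text
[ 3.13967136e+00 -4.51315050e-04 -6.41086144e-01] [-1.70084306  0.23824527  0.14238351] 45.000737411901355
the job is handed in; nothing more can be done
None
```

I pressed both open caps shut, so all four vials were closed in their holes, then turned the dial to the three orange dots and handed the job in at 11 s with the gripper still holding it there.

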